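# Stack drilling blanks on the indexing table and hold the index plunger out

## Task

Lay the two loose 90 mm aluminium plates gently, one on the other, on top of the plate that already lies on the indexing table, so that the three make one square, flush pile for drilling together. Then take the black knob of the table's sprung index plunger, pull it straight up as far as it goes and keep holding it there so that its pin stays clear of the hole: finish while still holding it, because I will then swing the table round to its clamps by hand (do not turn it yourself). Leave everything else on the bench where it is.

Things in the scene. Friction and masses are not known exactly. Their poses are not given: they have to be found in the camera images.
- fixture: the indexing table, bolted down: green round base, round steel turntable of 220 mm diameter. Origin on the bench under the turntable's centre; turntable top 66 mm above the bench. At its -x side (towards the robot) a dark arm, 36 mm wide, top 88 mm, reaches over the rim and carries the plunger. Two strap clamps, 118 mm high, stand 84 mm from the centre, 45 degrees either side of +x
- plate_first: the bare aluminium plate, 90 x 56 x 12 mm, about 0.16 kg, already lying in place on the turntable's centre among 6 mm high dowels, long side along the fixture's x, top 78 mm above the bench. Origin at the centre of the plate's volume (6 mm below its top face); x along the 90 mm side, y along the 56 mm side, z up. All three plates are the same
- plate_a: one loose bare aluminium plate, 90 x 56 x 12 mm, about 0.16 kg, lying flat on the bench on the robot's right. Origin at the centre of the plate's volume (6 mm below its top face); x along the 90 mm side, y along the 56 mm side, z up. All three plates are the same
- plate_b: the other loose bare aluminium plate, 90 x 56 x 12 mm, about 0.16 kg, lying flat on the bench on the robot's right. Origin at the centre of the plate's volume (6 mm below its top face); x along the 90 mm side, y along the 56 mm side, z up. All three plates are the same
- plunger (a joint): how far the index plunger is pulled up, m: 0 = pin fully home, 10 mm deep in the turntable's hole; 0.014 = pulled fully up against its stop, pin 4 mm clear of the turntable. A spring pulls it back down: 6 N at the start of the pull, 13 N at the end; it goes home again if let go
- plunger_knob (a point): centre of the plunger's black ribbed mushroom knob, 97 mm from the turntable's centre at the fixture's -x side; moves with the knob; 119.5 mm above the bench when home. The plunger's axis is upright. Knob 29 mm across, its top 10.5 mm above this point, its neck ending 15.5 mm below it on a 21 mm wide steel sleeve; the arm's top is 31.5 mm below
- turntable (a joint): turning of the turntable, rad, 0 at the start: the pin in its hole locks it; with the pin out it is free but stiff (0.8 N m of friction). It is not to be turned by the robot
- offcut: a short aluminium offcut, 56 x 56 x 12 mm (not one of the plates), lying flat on the bench among them; leave it there
- flange: a round dark steel flange, 84 mm across, 26 mm high, lying on the far part of the bench; leave it alone
- spanner: a 170 mm steel spanner lying on the bench; leave it alone
- hammer: a 290 mm hammer lying on the bench on the robot's left; leave it alone
- punch: a dark steel centre punch, 85 mm long and 11 mm thick, lying on the bench between the plates and the fixture; leave it alone
- square: a machinist's square (100 mm blade, 75 mm stock) lying on the far part of the bench; leave it alone
- oil_can: a copper-coloured oil can, 68 mm across, 108 mm high plus a thin bent spout, standing on the robot's left; leave it alone
Mind the look-alikes: they are no part of the job. What is shaped like the plate_first but blue or brown is not meant. What is shaped like the plate_a but red is not meant.

How it is judged (in metres and radians):
On the way:
1. both loose plates lie squarely on the first one in a pile of three, let go and at rest, the plunger still home and the turntable locked (((horizontal distance between each of plate_a, plate_b and plate_first below 0.005 m and angle between the x axis of each of plate_a, plate_b and the x axis of plate_first, either way round below 0.087 rad and angle between each of plate_a, plate_b's own z axis and vertical below 0.06 rad and z of plate_a in the frame of plate_first between 0.009 and 0.015 m and z of plate_b in the frame of plate_first between 0.021 and 0.027 m) or (horizontal distance between each of plate_b, plate_a and plate_first below 0.005 m and angle between the x axis of each of plate_b, plate_a and the x axis of plate_first, either way round below 0.087 rad and angle between each of plate_b, plate_a's own z axis and vertical below 0.06 rad and z of plate_b in the frame of plate_first between 0.009 and 0.015 m and z of plate_a in the frame of plate_first between 0.021 and 0.027 m)) and x of plate_first in the frame of fixture between -0.006 and 0.006 m and y of plate_first in the frame of fixture between -0.006 and 0.006 m and angle between plate_first's own z axis and vertical below 0.06 rad and angle between the x axis of plate_first and the x axis of fixture, either way round below 0.1 rad and linear speed of each of plate_a, plate_b, plate_first below 0.02 m/s and contact force between each of the arm, the fingers and plate_a below 0.1 N and contact force between each of the arm, the fingers and plate_b below 0.1 N and contact force between each of the arm, the fingers and plate_first below 0.1 N and value of joint plunger below 0.002 m), for 0.2 s.
At the end, for the whole second after the job is handed in: both loose plates lie flat in the pile, within 5 mm and 5 degrees of the first plate (itself within 6 mm of its place), at rest; the fingers hold the plunger still, pulled at least 12.2 of its 14 mm; the turntable is not turned (within 0.04 rad) (((horizontal distance between each of plate_a, plate_b and plate_first below 0.005 m and angle between the x axis of each of plate_a, plate_b and the x axis of plate_first, either way round below 0.087 rad and angle between each of plate_a, plate_b's own z axis and vertical below 0.06 rad and z of plate_a in the frame of plate_first between 0.009 and 0.015 m and z of plate_b in the frame of plate_first between 0.021 and 0.027 m) or (horizontal distance between each of plate_b, plate_a and plate_first below 0.005 m and angle between the x axis of each of plate_b, plate_a and the x axis of plate_first, either way round below 0.087 rad and angle between each of plate_b, plate_a's own z axis and vertical below 0.06 rad and z of plate_b in the frame of plate_first between 0.009 and 0.015 m and z of plate_a in the frame of plate_first between 0.021 and 0.027 m)) and x of plate_first in the frame of fixture between -0.006 and 0.006 m and y of plate_first in the frame of fixture between -0.006 and 0.006 m and angle between plate_first's own z axis and vertical below 0.06 rad and angle between the x axis of plate_first and the x axis of fixture, either way round below 0.1 rad and linear speed of each of plate_a, plate_b, plate_first below 0.02 m/s and value of joint plunger above 0.0122 m and velocity of joint plunger between -0.005 and 0.005 m/s and contact force between the fingers and plunger above 2 N and value of joint turntable between -0.04 and 0.04 rad); the arm keeps its last pose, push and grip.
It fails at once if a plate is dropped (falling faster than 0.5 m/s with no finger on it) ((contact force between the fingers and plate_a below 0.05 N and linear speed of plate_a above 0.5 m/s) or (contact force between the fingers and plate_b below 0.05 N and linear speed of plate_b above 0.5 m/s)).
It fails at once if the turntable is turned by more than 0.06 rad (value of joint turntable above 0.06 rad or value of joint turntable below -0.06 rad).
It fails at once if a bystander is moved by more than 20 mm (distance of any of offcut, flange, spanner, hammer, punch, square, oil_can from where it was at the start of the episode above 0.02 m).
It also fails if it takes over 64 s, if anything falls off the work surface, if the arm or the gripper's body presses on something with over 40 N, if the wrist force passes 120 N, or if a joint passes its speed limit or range.

## Robot

A 6-joint arm with a two-finger parallel gripper is mounted at the origin on the work surface. World frame = base frame: x ahead of the robot, y to its left, z up, the work surface at z = 0. Lengths are in mm, angles in rad, forces in N, time in s.
With the tool pointing down it reaches from about 375 to 975 mm from the base axis. Payload 3.8 kg.
Tool frame: the origin (TCP) lies midway between the tips of the shut fingers; the grasp point (between the pads) lies 19 mm behind it (bot.tcp_to_grasp is the distance from the TCP to the grasp point, in mm); z points along the fingers, y is the direction in which the jaws open and shut (so a half turn about z gives the same grasp; the last joint's range is limited). The gripper opens to 85 mm and grips with 20 to 120 N. Pads are 22 mm wide; open, the fingers measure 114 mm over their backs; the gripper's body (76 mm by 85 mm) begins 54 mm behind the grasp point. The pads swing forward as they close: fully open they stand 13 mm farther back than shut.
Start: joints at [-1.379, 0.264, 1.604, -0, 1.274, -0.037], TCP at [153.091, -657.405, 210.18] pointing down, gripper open.
Joint ranges: [-2.63, 2.63], [-0.94, 2.18], [0.31, 2.57], [-1.31, 4.45], [0, 2.66], [-2.55, 2.55]. Speed limits (rad/s): [2.57, 2.57, 3.14, 3.14, 3.14, 3.14].

## Interface

Orientations are given as a rotation vector (axis times angle).
In Python, from workcell import readout, imaging, order, bot gives the robot as it stands. The module is installed in compiled form; this text tells all that it offers.
- The arm moves only by the tool apply_moves, never from a script. Its argument "deltas" is a list of rows, each a list of 5 numbers: the finger opening in cm, from 0 to 8.54, then the shift along the tool's x, y, z in cm, then the turn about the tool's z in degrees. A call has 1 to 10 rows; each row shifts and turns the commanded pose from where the row before left it, along the tool's axes as they then stand; what a row does not reach is not made up. A row lasts 1/12 s, in which the tool goes at most 41.7 mm and 7.16 degrees, less where a joint would pass 70% of its speed; a pose out of reach is approached as far as the arm can. A call with a gripper value outside its range is refused whole. The fingers move at their own pace and stop on an object; the grip force is fixed at half the most. Time passes only in rows, so rows that do not move let the fingers close. It gives the time, the measured TCP pose, the force and the opening at its end, in the units of the state.
- readout.get_obs(): the state, without advancing time (a new reading comes with each control period).
- imaging.snapshot(name): name is "scene" or "top" or "wrist"; returns a dict with "image" (384x512x3 uint8, red, green, blue), "z_map" (384x512 float32, mm along the optical axis (not along the pixel's ray), 0 where there is no reading), "K" (3x3 intrinsics, pixels), "R" (3x3) and "t" (3): a world point X has camera coordinates R X + t; the wrist camera has in their place "mount" (4x4, takes a point from camera to tool coordinates, whose origin is the TCP and whose axes are the flange's). Camera axes: x right, y down, z forward; pixel columns grow to the right and rows downward; lengths in mm; the calibration is good to about 2 mm. A picture is of the moment at which its call begins: read the wrist's pose just before it.
- order.close_job(): hands the job in, once; it reports no verdict.
The state is a dict: "time_s": time; "q": joint angles; "qvel": joint speeds; "tau": joint torques, N m; "ee_pos": TCP position; "tcp_rot": TCP orientation; "force": force on the tool from outside, world axes, zero at the start; "ft_torque": the same for the moment, N m; "finger_gap": finger opening in mm.
Only numpy, scipy, OpenCV 4.12 (cv2) and the standard library are available. Lean on these libraries where they do the work, as an engineer would, in place of code of your own. Each camera call takes 0.05 s, during which the arm holds its last target. There are 200 camera calls.

## Working session

There is one attempt and no reset: what is moved stays moved. The work goes in short steps, Python scripts to look and compute and a tool call to move; the robot and the scene stay as the last step left them, time stands still between calls to the robot, and variables do not carry over. Pictures are saved under pics/ and viewed, about 8 in all and at most 12, crops included, and the job is handed in when it is done.

Besides the shell and the picture viewer there is one more tool, called after "Call:" as name([rows], argument=value, ...), one row to a line, values as JSON. apply_moves: Moves the arm, as the interface text tells. Its arguments: {"type":"object","properties":{"deltas":{"type":"array"}},"required":["deltas"]}

```bash
mkdir -p pics; cat > h.py <<'E'
import numpy as np, cv2
from scipy.spatial.transform import Rotation as Rt
from workcell import readout, imaging, order, bot
def snap(n, f=None):
    o=readout.get_obs(); s=imaging.snapshot(n)
    if n=="wrist":
        M=np.array(s["mount"]); Rw=Rt.from_rotvec(o["tcp_rot"]).as_matrix()
        A=Rw@M[:3,:3]; p=Rw@M[:3,3]+np.array(o["ee_pos"])
        s["R"]=A.T; s["t"]=-A.T@p
    if f: cv2.imwrite("pics/"+f, s["image"][:,:,::-1])
    return s,o
def plane(s,uv,z):
    uv=np.atleast_2d(uv).astype(float); d=np.c_[uv,np.ones(len(uv))]@np.linalg.inv(s["K"]).T@s["R"]
    c=-s["R"].T@s["t"]; return c+d*((z-c[2])/d[:,2])[:,None]
def proj(s,X):
    c=np.atleast_2d(X)@s["R"].T+s["t"]; p=c@np.array(s["K"]).T; return p[:,:2]/p[:,2:]
def cloud(s):
    v,u=np.mgrid[:384,:512]; Z=s["z_map"]
    c=np.stack([u*Z,v*Z,Z],-1)@np.linalg.inv(s["K"]).T
    return (c-s["t"])@s["R"]
E
python3 - <<'E'
from h import *
s,o=snap("top","top1.png"); s2,_=snap("scene","scene1.png"); s3,_=snap("wrist","wrist1.png")
print(o); print(-s["R"].T@s["t"],s["K"],-s3["R"].T@s3["t"],s3["mount"])
a=np.vstack([s["image"],s2["image"]]); cv2.imwrite("pics/c1.png",np.hstack([s["image"],s3["image"]])[:,:,::-1])
E
```

```text
{'time_s': 0.0, 'q': array([-1.37892660e+00,  2.64771029e-01,  1.60538457e+00,  1.32194712e-05,
        1.27368655e+00, -3.68942580e-02]), 'qvel': array([-0.00126975,  0.00024907,  0.00045892, -0.00015435, -0.00086694,
        0.00018009]), 'tau': array([ 2.06096003e-03, -5.15115523e+01, -3.67311645e+01,  1.40962070e-04,
        1.29536324e-02,  1.32784945e-05]), 'ee_pos': array([ 152.93017437, -656.64744275,  208.84432051]), 'tcp_rot': array([-3.11883557e+00, -3.58296447e-01,  2.53558462e-04]), 'force': array([0.17102209, 0.06081814, 0.44040169]), 'ft_torque': array([ 0.00329942, -0.02437661, -0.01514939]), 'finger_gap': 85.52039452559696}
[ 463.76933121  -32.21019967 1353.73839577] [[370.89620809   0.         258.88786813]
 [  0.         370.89620809 189.4587758 ]
 [  0.           0.           1.        ]] [ 223.47261756 -639.73514169  373.54091449] [[ 2.53691438e-04 -9.59015595e-01 -2.83353178e-01  7.25434284e+01]
 [ 9.99999005e-01  6.36572584e-04 -1.25917716e-03 -8.86319148e-01]
 [ 1.38794540e-03 -2.83352577e-01  9.59014802e-01 -1.64561917e+02]
 [ 0.00000000e+00  0.00000000e+00  0.00000000e+00  1.00000000e+00]]
```

View pics/top1.png

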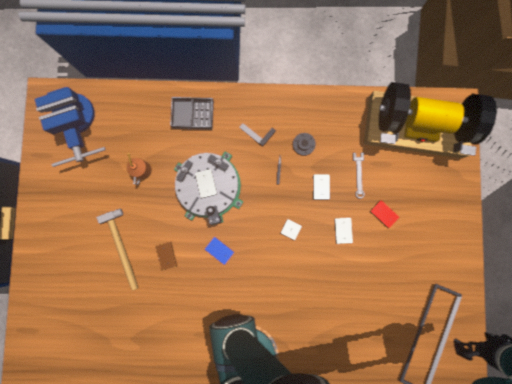

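View pics/wrist1.png

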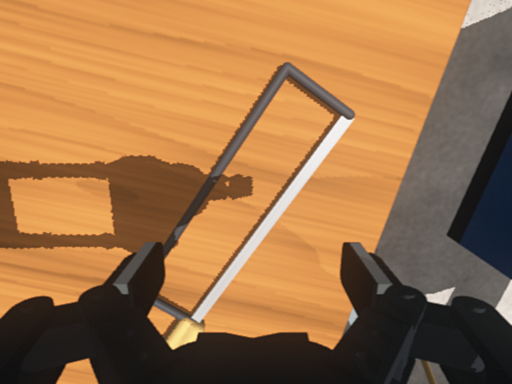

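The top view shows the fixture at (207,187) with its plunger knob at (212,215). The loose plates are at (321,187) and (344,231), the square offcut is at (291,229), and the punch is at (279,170). The wrist view shows a hacksaw below the gripper and no plates.

```bash
cat > blobs.py <<'E'
from h import *
def blobs(s,zt,amin,amax,smax=40,vmin=170):
    hsv=cv2.cvtColor(s["image"],cv2.COLOR_RGB2HSV)
    m=((hsv[...,1]<smax)&(hsv[...,2]>vmin)).astype(np.uint8)
    out=[]
    for c in cv2.findContours(m,cv2.RETR_EXTERNAL,cv2.CHAIN_APPROX_NONE)[0]:
        if amin<cv2.contourArea(c)<amax:
            P=plane(s,c[:,0,:],zt)[:,:2].astype(np.float32)
            r=cv2.minAreaRect(P); b=cv2.boxPoints(r)
            e=max((b[1]-b[0],b[2]-b[1]),key=np.linalg.norm)
            out.append((np.round(c[:,0].mean(0)),np.round(r[0],1),np.round(r[1],1),round(np.degrees(np.arctan2(e[1],e[0]))%180,1)))
    return out
E
python3 - <<'E'
from blobs import *
s,o=snap("top")
for b in blobs(s,12,80,800): print(*b)
for n,p,z in(("fix",(207,185),66),("knob",(212,215),130),("offc",(291,229),12),("punch",(279,170),8)): print(n,plane(s,p,z).round())
w=cloud(s)
for p in((321,187),(344,231),(291,229),(207,185),(212,215),(212,212)): print(p,w[p[1],p[0]].round(1))
P=w[(w[...,2]>116)&(w[...,2]<140)&(abs(w[...,0]-390)<40)&(abs(w[...,1]-140)<60)]; print(len(P),P.mean(0))
cv2.imwrite("pics/fix.png",cv2.resize(s["image"][140:250,150:370],(800,400),interpolation=cv2.INTER_CUBIC)[:,:,::-1])
E
```

```text
[446. 334.] [ 101.6 -703.5] [ 10.5 270.2] 158.9
[291. 229.] [ 450.6 -150.6] [54.7 53.1] 64.9
[343. 230.] [ 451.6 -340.1] [87.2 55.4] 3.8
[108. 216.] [482.4 506. ] [21.  80.2] 113.5
[321. 186.] [ 607.4 -260.6] [84.9 54.6] 0.7
[359. 172.] [ 660.8 -393.3] [ 29.4 147.9] 180.0
[468. 150.] [ 757.6 -798. ] [50.  30.3] 83.2
[388. 138.] [ 793.1 -503.9] [54.  30.4] 81.9
[213.   6.] [1287.9  163.6] [236.7  12.4] 89.9
fix [[596. 148.  66.]]
knob [[491. 119. 130.]]
offc [[ 451. -152.   12.]]
punch [[ 664. -105.    8.]]
(321, 187) [ 605.1 -258.3   14.7]
(344, 231) [ 448.4 -342.7   13.9]
(291, 229) [ 450.7 -152.2   12.7]
(207, 185) [595.1 146.7  77.6]
(212, 215) [491.9 124.4  86.8]
(212, 212) [500.8 119.3 130.9]
0 [nan nan nan]<stdin>:7: RuntimeWarning: Mean of empty slice.
  ret = um.true_divide(
```

View pics/fix.png

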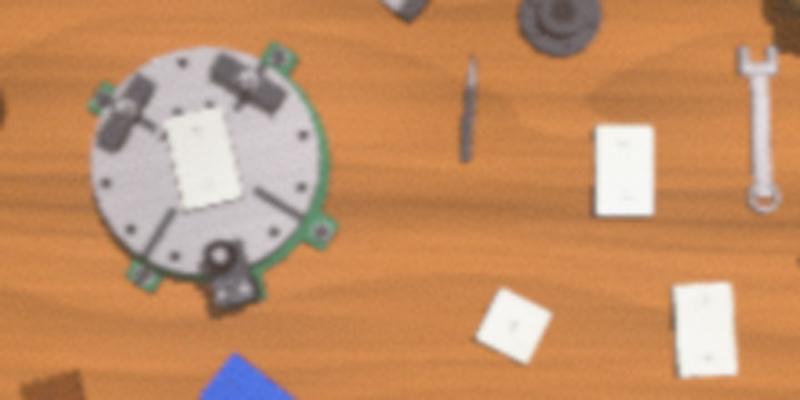

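Call:
apply_moves([
  [8.54,0,0,0,5.5],
  [8.54,0,0,0,5.5],
  [8.54,2.9,-2.4,0,0],
  [8.54,2.9,-2.4,0,0],
  [8.54,2.9,-2.4,0,0],
  [8.54,2.9,-2.4,0,0],
  [8.54,2.9,-2.4,0,0],
  [8.54,2.9,-2.4,0,0],
  [8.54,2.9,-2.4,0,0],
  [8.54,2.9,-2.4,0,0],
])

```text
time_s: 1.03
ee_pos: [378.9, -455.5, 210.1]
tcp_rot: [-3.141, -0.058, 0.0]
force: [0.4, -0.1, -1.0]
finger_gap: 85.5
```

Call:
apply_moves([
  [8.54,2.9,-2.4,0,0],
  [8.54,2.9,-2.4,0,0],
  [8.54,2.9,-2.4,0,0],
  [8.54,2.9,-2.4,0,0],
  [8.54,2.9,-2.4,0,0],
  [8.54,2.9,-2.4,0,0],
  [8.54,2.0,-1.6,0,0],
  [8.54,0.9,-0.8,0,0],
  [8.54,0,0,0,0],
])

```text
time_s: 1.78
ee_pos: [576.1, -279.5, 209.8]
tcp_rot: [-3.14, -0.063, 0.0]
force: [0.1, -0.2, 0.3]
finger_gap: 85.6
```

```bash
python3 - <<'E'
from blobs import *
s,o=snap("wrist","w2.png"); print(o["ee_pos"],o["tcp_rot"],s["K"][0,0],o["time_s"])
for b in blobs(s,12,2000,60000): print(*b)
E
```

```text
[ 576.0733645  -279.54772597  209.76957967] [-3.14031375e+00 -6.31198120e-02  1.39033771e-04] 299.1821752626203 1.7833
[295. 254.] [ 453.2 -340.4] [89.7 56.3] 4.0
[238. 133.] [ 610.6 -259.3] [89.6 56.1] 1.2
[358.  86.] [ 656.5 -396.4] [165.3  35.2] 2.3
```

View pics/w2.png

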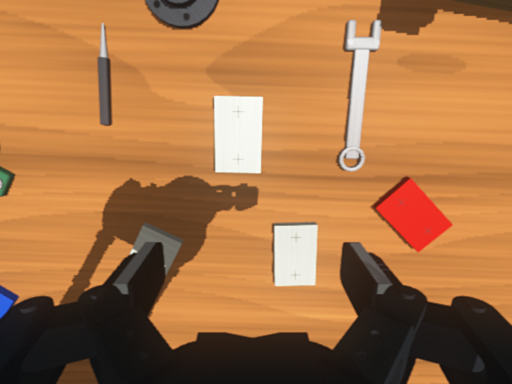

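Wrist view: the two plates are at (238,133) and (295,254), both measuring 90×56 mm. The spanner, punch and red plate are clear of them. I'll pick the far plate first.

Call:
apply_moves([
  [8.54,1.8,-0.9,0,1.1],
  [8.54,1.75,-1.0,0,0],
  [8.54,0,0,3,0],
  [8.54,0,0,3,0],
  [8.54,0,0,3,0],
  [8.54,0,0,3,0],
  [8.54,0,0,3,0],
  [8.54,0,0,2,0],
  [8.54,0,0,1,0],
  [8.54,0,0,0,0],
])

```text
time_s: 2.67
ee_pos: [605.9, -262.1, 26.9]
tcp_rot: [-3.139, -0.025, 0.009]
force: [0.1, 0.3, 0.2]
finger_gap: 85.3
```

```bash
python3 - <<'E'
from blobs import *
s,o=snap("wrist","w3.png"); print(o["ee_pos"],o["tcp_rot"],o["force"])
for b in blobs(s,12,2000,90000): print(*b)
E
```

```text
[ 605.88600225 -262.0918679    26.85573969] [-3.1391654  -0.02481873  0.00926303] [0.07610949 0.29278542 0.21750217]
[252. 179.] [ 629.2 -258.9] [53.4 56.3] 90.9
[478. 128.] [ 653.7 -394. ] [157.8  29.5] 3.7
```

View pics/w3.png

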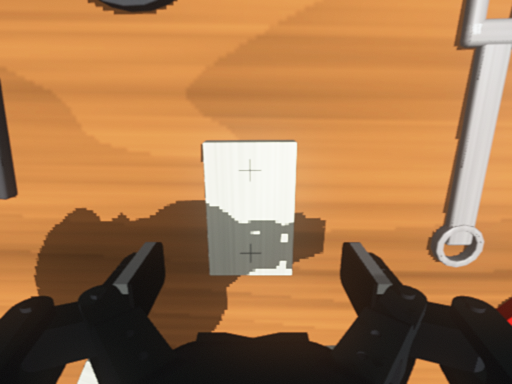

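Call:
apply_moves([
  [8.54,0,0,0,0],
  [8.54,0,0,0,0],
])

```text
time_s: 2.88
ee_pos: [611.1, -263.0, 32.7]
tcp_rot: [3.14, 0.027, 0.006]
force: [0.7, 0.4, -0.2]
finger_gap: 85.4
```

Call:
apply_moves([
  [8.54,0,0,0,0],
])

```text
time_s: 2.97
ee_pos: [611.1, -262.7, 32.6]
tcp_rot: [3.14, 0.027, 0.006]
force: [0.4, 0.4, 1.4]
finger_gap: 85.5
```

Call:
apply_moves([
  [8.54,0,0,0,0],
])

```text
time_s: 3.05
ee_pos: [610.7, -262.3, 32.1]
tcp_rot: [3.14, 0.028, 0.004]
force: [-0.5, -0.7, 1.2]
finger_gap: 85.3
```

Call:
apply_moves([
  [8.54,0,0,0,0],
])

```text
time_s: 3.13
ee_pos: [610.3, -262.0, 31.5]
tcp_rot: [3.141, 0.028, 0.003]
force: [0.3, 0.1, 0.5]
finger_gap: 85.5
```

```bash
python3 - <<'E'
from blobs import *
for i in range(4):
    s,o=snap("wrist"); print(o["time_s"],o["ee_pos"],o["tcp_rot"])
    h=cv2.cvtColor(s["image"],cv2.COLOR_RGB2HSV); print(*blobs(s,12,2000,90000,vmin=100)[:1])
E
```

```text
3.1333 [ 610.33702921 -261.95498376   31.45348115] [3.14056669e+00 2.79833203e-02 2.83666836e-03]
(array([250., 211.]), array([ 611.1, -259.2]), array([90.4, 56.1]), np.float32(1.3))
3.1833 [ 610.04269319 -261.81499577   31.08940977] [3.14085152e+00 2.79841877e-02 1.90843222e-03]
(array([250., 211.]), array([ 611.4, -259.3]), array([90.1, 56.2]), np.float32(1.4))
3.2333 [ 609.86486609 -261.70756182   30.79035017] [3.14107641e+00 2.80550470e-02 1.19056164e-03]
(array([250., 210.]), array([ 611.4, -259.3]), array([90.1, 56. ]), np.float32(1.4))
3.2833 [ 609.73014709 -261.59566678   30.55918024] [3.14124082e+00 2.80813903e-02 6.88391697e-04]
(array([251., 210.]), array([ 611.4, -259.2]), array([89.9, 56.1]), np.float32(1.2))
```

Call:
apply_moves([
  [8.54,0.1,-0.1,0.6,0],
  [8.54,0.1,-0.1,0.6,0],
  [8.54,0,0,0.6,0],
  [8.54,0,0,0.6,0],
  [8.54,0,0,0.4,0],
  [8.54,0,0,0.2,0],
  [8.54,0,0,0,0],
  [8.54,0,0,0,0],
  [8.54,0,0,0,0],
  [8.54,0,0,0,0],
])

```text
time_s: 4.17
ee_pos: [611.9, -259.9, 0.7]
tcp_rot: [3.141, 0.028, 0.001]
force: [0.1, -1.1, 0.5]
finger_gap: 85.4
```

Call:
apply_moves([
  [8.54,0,0,0,0],
  [8.54,0,0,0,0],
  [8.54,0,0,0,0],
  [8.54,0,0,0,0],
])

```text
time_s: 4.5
ee_pos: [611.6, -259.7, 0.3]
tcp_rot: [3.141, 0.028, 0.0]
force: [-0.2, -0.7, -0.0]
finger_gap: 85.6
```

```bash
python3 - <<'E'
from blobs import *
s,o=snap("wrist","w4.png"); print(o["ee_pos"],o["tcp_rot"],o["force"])
for b in blobs(s,12,2000,90000,vmin=100): print(*b)
E
```

```text
[ 6.11551976e+02 -2.59669746e+02  3.37083292e-01] [3.14138395e+00 2.76498232e-02 3.25635749e-04] [-0.15856327 -0.72481667 -0.00321995]
[254. 231.] [ 611.5 -259.2] [90.5 56.3] 1.1
[499. 205.] [ 629.6 -384.8] [111.8  27.2] 14.8
```

Call:
apply_moves([
  [4,0,0,0,0],
  [4,0,0,0,0],
  [4,0,0,0,0],
  [4,0,0,0,0],
  [4,0,0,0,0],
  [4,0,0,0,0],
])

```text
time_s: 5.05
ee_pos: [611.5, -259.7, 0.2]
tcp_rot: [-3.141, -0.028, 0.0]
force: [0.5, 1.0, 0.8]
finger_gap: 40.0
```

Call:
apply_moves([
  [4,0,0,0,0],
  [4,0,0,0,0],
  [4,0,0,0,0],
])

```text
time_s: 5.3
ee_pos: [611.5, -259.6, 0.2]
tcp_rot: [-3.141, -0.028, -0.0]
force: [0.5, -0.3, -0.3]
finger_gap: 40.0
```

```bash
python3 - <<'E'
from blobs import *
s,o=snap("wrist","w5.png"); s,_=snap("scene","s5.png"); print(-s["R"].T@s["t"])
u,v=proj(s,[611,-259,6])[0].astype(int); print(u,v)
c=s["image"][max(0,v-70):v+50,max(0,u-80):u+80]; cv2.imwrite("pics/s5c.png",cv2.resize(c,(640,480),interpolation=cv2.INTER_CUBIC)[:,:,::-1])
E
```

```text
[1270.35210703 -732.06316068  840.07158517]
200 267
```

View pics/w5.png

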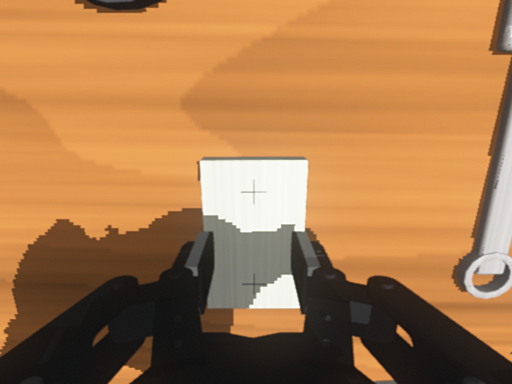

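View pics/s5c.png

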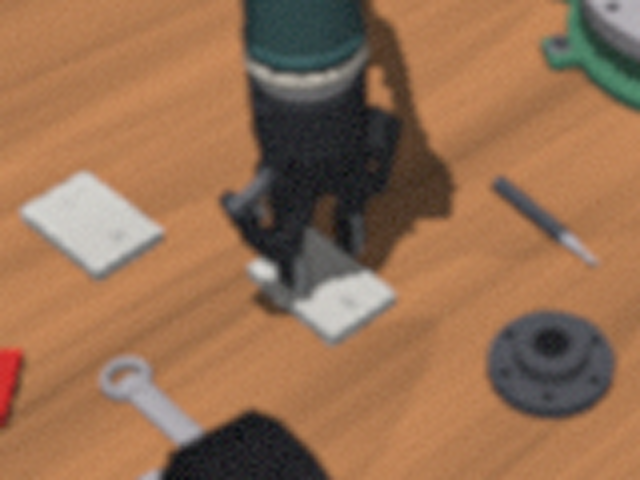

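Both views show the fingers closed to 40 mm above the plate, with no grasp and the plate unmoved. I'll measure the tip height from the wrist depth image.

```bash
python3 - <<'E'
from blobs import *
s,o=snap("wrist"); w=cloud(s); print(o["ee_pos"])
for r in range(228,300,8):
    print(r,[tuple(w[r,c].round(0).astype(int)) for c in (195,203,209,298,305,312)])
print(proj(s,[[611.5,-259.6+20,0],[611.5,-259.6-20,0],[611.5,-259.6+20,19],[611.5,-259.6-20,19]]))
print(blobs(s,12,2000,90000,vmin=90))
E
```

```text
[ 6.11503689e+02 -2.59615310e+02  1.81885846e-01]
228 [(np.int64(612), np.int64(-225), np.int64(1)), (np.int64(612), np.int64(-229), np.int64(1)), (np.int64(617), np.int64(-235), np.int64(12)), (np.int64(619), np.int64(-283), np.int64(14)), (np.int64(613), np.int64(-290), np.int64(1)), (np.int64(614), np.int64(-294), np.int64(2))]
236 [(np.int64(608), np.int64(-225), np.int64(3)), (np.int64(623), np.int64(-235), np.int64(34)), (np.int64(623), np.int64(-238), np.int64(34)), (np.int64(624), np.int64(-280), np.int64(34)), (np.int64(624), np.int64(-283), np.int64(34)), (np.int64(608), np.int64(-294), np.int64(0))]
244 [(np.int64(622), np.int64(-232), np.int64(41)), (np.int64(622), np.int64(-236), np.int64(42)), (np.int64(622), np.int64(-239), np.int64(40)), (np.int64(623), np.int64(-279), np.int64(41)), (np.int64(623), np.int64(-282), np.int64(42)), (np.int64(619), np.int64(-287), np.int64(33))]
252 [(np.int64(623), np.int64(-234), np.int64(50)), (np.int64(622), np.int64(-237), np.int64(49)), (np.int64(618), np.int64(-238), np.int64(40)), (np.int64(621), np.int64(-279), np.int64(46)), (n
[... 1119 characters left out ...]
nt64(-279), np.int64(50)), (np.int64(616), np.int64(-279), np.int64(62)), (np.int64(624), np.int64(-279), np.int64(74))]
292 [(np.int64(623), np.int64(-239), np.int64(78)), (np.int64(610), np.int64(-239), np.int64(60)), (np.int64(578), np.int64(-234), np.int64(15)), (np.int64(605), np.int64(-279), np.int64(52)), (np.int64(612), np.int64(-280), np.int64(62)), (np.int64(624), np.int64(-278), np.int64(79))]
[[220.53992433 228.93249057]
 [287.57119305 230.07855829]
 [216.89825546 243.25006857]
 [291.54903966 244.5128967 ]]
[(array([259., 233.]), array([ 611.6, -262.7]), array([90.7, 62.9]), np.float32(1.4)), (array([499., 204.]), array([ 630. , -384.5]), array([112.8,  27.2]), np.float32(14.8))]
```

```bash
cat > tips.py <<'E'
from blobs import *
def tips():
    for n in("wrist","scene"):
        s,o=snap(n); w=cloud(s); v=s["image"].max(2)<120
        e=o["ee_pos"]; g=o["finger_gap"]/2
        for sg in(1,-1):
            yy=(w[...,1]-e[1])*sg
            m=v&(abs(w[...,0]-e[0])<16)&(yy>g-6)&(yy<g+16)&(w[...,2]>e[2]+14.5)&(w[...,2]<e[2]+70)
            z=np.sort(w[m][:,2]-e[2]); print(n,sg,round(g*2,1),len(z),z[:8].round(1),z[len(z)//10:len(z)//10+1])
    print(o["time_s"],e)
E
python3 -c "from tips import *;tips()"
```

```text
wrist 1 39.8 1976 [22.9 23.2 23.2 23.5 24.  24.  24.3 24.5] [33.23170389]
wrist -1 39.8 1994 [23.1 23.5 23.8 24.  24.2 24.4 24.5 24.8] [33.58063519]
scene 1 39.9 100 [23.7 24.1 24.7 25.1 25.6 27.  27.5 27.5] [29.33129261]
scene -1 39.9 76 [14.8 14.8 15.1 22.9 25.  26.1 27.7 28.9] [28.91502093]
5.5 [ 6.11487410e+02 -2.59622329e+02  1.74320909e-01]
```

Call:
apply_moves([
  [6.4,0,0,0,0],
  [6.4,0,0,0,0],
  [6.4,0,0,0,0],
])

```text
time_s: 5.8
ee_pos: [611.5, -259.6, 0.2]
tcp_rot: [-3.141, -0.028, 0.0]
force: [0.0, -0.3, 0.5]
finger_gap: 64.1
```

```bash
python3 -c "from tips import *;tips()"
```

```text
wrist 1 64.1 2139 [27.5 28.1 28.3 28.3 28.3 28.3 28.4 28.5] [35.96552802]
wrist -1 64.1 2096 [27.7 27.8 28.  28.  28.1 28.1 28.1 28.3] [36.12127191]
scene 1 63.8 89 [25.  28.9 29.1 29.3 30.5 30.5 32.  32.5] [32.51081688]
scene -1 63.8 64 [26.2 28.6 29.4 30.5 30.8 32.2 34.6 34.7] [34.63894897]
5.85 [ 6.11501247e+02 -2.59644898e+02  2.07316311e-01]
```

The wrist and scene depth images agree that the tips sit about 23 mm (gap 40) to 27 mm (gap 64) behind the reported TCP. I'll go lower by that amount, in small steps while watching the force.

Call:
apply_moves([
  [6.8,0,0,0.5,0],
  [6.8,0,0,0.5,0],
  [6.8,0,0,0.5,0],
  [6.8,0,0,0.3,0],
  [6.8,0,0,0,0],
  [6.8,0,0,0,0],
  [6.8,0,0,0,0],
  [6.8,0,0,0,0],
])

```text
time_s: 6.57
ee_pos: [611.8, -259.8, -17.6]
tcp_rot: [3.141, 0.028, 0.001]
force: [-0.4, -0.8, -0.2]
finger_gap: 68.0
```

```bash
python3 -c "
from tips import *;tips()
print(readout.get_obs()['force'])"
```

```text
wrist 1 68.0 3299 [16.6 16.9 16.9 16.9 16.9 16.9 16.9 17.1] [18.19744975]
wrist -1 68.0 2614 [16.6 16.7 16.9 17.  17.  17.  17.1 17.1] [18.50240609]
scene 1 68.0 108 [15.2 15.5 15.6 15.7 16.1 16.4 17.3 17.4] [17.72972432]
scene -1 68.0 97 [14.6 15.2 15.2 15.5 15.5 15.6 15.6 16.1] [16.39385245]
6.6167 [ 611.77692185 -259.76537388  -17.49616964]
[-0.02312214  0.8251698  -0.74146169]
```

Call:
apply_moves([
  [6.8,0,0,0.25,0],
  [6.8,0,0,0.2,0],
  [6.8,0,0,0,0],
  [6.8,0,0,0,0],
  [6.8,0,0,0,0],
])

```text
time_s: 7.08
ee_pos: [611.4, -259.6, -22.5]
tcp_rot: [-3.141, -0.028, 0.0]
force: [0.4, 0.3, -0.8]
finger_gap: 67.9
```

Call:
apply_moves([
  [4,0,0,0,0],
  [4,0,0,0,0],
  [4,0,0,0,0],
  [4,0,0,0,0],
  [4,0,0,0,0],
  [4,0,0,0,0],
  [4,0,0,0,0],
])

```text
time_s: 7.67
ee_pos: [612.1, -259.9, -21.7]
tcp_rot: [3.141, 0.028, 0.002]
force: [-0.3, -0.8, 4.9]
finger_gap: 54.4
```

Call:
apply_moves([
  [4,0,0,-0.3,0],
  [4,0,0,-0.7,0],
  [4,0,0,-1,0],
  [4,0,0,-1,0],
  [4,0,0,-0.5,0],
  [4,0,0,0,0],
  [4,0,0,0,0],
  [4,0,0,0,0],
])

```text
time_s: 8.33
ee_pos: [611.3, -259.5, 12.7]
tcp_rot: [-3.141, -0.028, 0.0]
force: [-0.0, -0.4, -1.1]
finger_gap: 53.8
```

```bash
python3 - <<'E'
from blobs import *
s,o=snap("wrist","w6.png"); print(o["ee_pos"],o["force"],o["finger_gap"])
for zt in(44,48): print([b for b in blobs(s,zt,2000,90000,vmin=100)][:2])
w=cloud(s); P=w[150:300:25,240:270:14]; print(P.round(1).reshape(-1,3))
E
```

```text
[ 611.30713128 -259.53497402   12.65094006] [-0.00763337 -0.39501183 -1.07370985] 53.80087651713472
[(array([257., 245.]), array([ 610.1, -263.4]), array([93.5, 67.2]), np.float32(1.1)), (array([492., 141.]), array([ 660.5, -366.1]), array([128.6,  24.3]), np.float32(4.2))]
[(array([257., 245.]), array([ 612.3, -263.2]), array([90.7, 65.2]), np.float32(1.1)), (array([492., 141.]), array([ 661.2, -362.8]), array([124.8,  23.6]), np.float32(4.2))]
[[ 6.570e+02 -2.504e+02  1.500e+00]
 [ 6.572e+02 -2.586e+02  1.600e+00]
 [ 6.572e+02 -2.669e+02  6.000e-01]
 [ 6.527e+02 -2.522e+02  4.680e+01]
 [ 6.528e+02 -2.585e+02  4.690e+01]
 [ 6.532e+02 -2.647e+02  4.800e+01]
 [ 6.837e+02 -2.573e+02  1.772e+02]
 [ 6.413e+02 -2.587e+02  4.750e+01]
 [ 6.409e+02 -2.652e+02  4.600e+01]
 [ 6.284e+02 -2.524e+02  4.650e+01]
 [ 6.837e+02 -2.573e+02  1.772e+02]
 [ 6.292e+02 -2.655e+02  4.780e+01]
 [ 6.157e+02 -2.525e+02  4.710e+01]
 [ 6.157e+02 -2.592e+02  4.690e+01]
 [ 6.159e+02 -2.660e+02  4.690e+01]
 [ 6.016e+02 -2.526e+02  4.640e+01]
 [ 6.023e+02 -2.595e+02  4.740e+01]
 [ 6.025e+02 -2.664e+02  4.750e+01]]
```

View pics/w6.png

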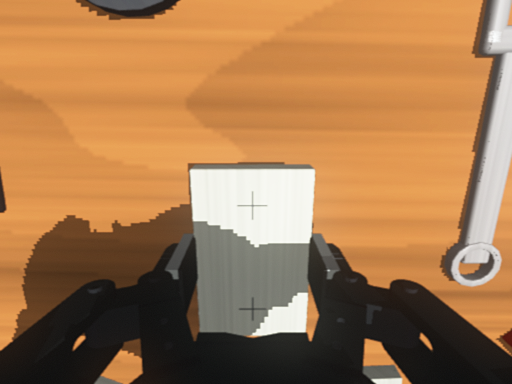

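The plate is held level: its top is at TCP+34.4 mm and it is centred within 1 mm. I'll carry it high towards the fixture, stopping short to get a clear view of the first plate and knob.

Call:
apply_moves([
  [4,0,0,-1,0],
  [4,0,0,-2,0],
  [4,0,0,-2.5,0],
  [4,0,0,-2.5,0],
  [4,0,0,-2.5,0],
  [4,0,-0.5,-2,0],
  [4,0,-1,-1.2,0],
  [4,0,-2,0,0],
  [4,0,-2.5,0,0],
  [4,-0.1,-2.5,0,0],
])

```text
time_s: 9.22
ee_pos: [608.7, -173.6, 149.8]
tcp_rot: [-3.141, -0.026, 0.0]
force: [0.0, -0.0, -2.4]
finger_gap: 54.2
```

Call:
apply_moves([
  [4,-0.1,-2.5,0,0],
  [4,-0.1,-2.5,0,0],
  [4,-0.1,-2.5,0,0],
  [4,-0.1,-2.5,0,0],
  [4,-0.1,-2.5,0,0],
  [4,0,-2.5,0,0],
  [4,0,-2,0,0],
  [4,0,-1,0,0],
  [4,0,-0.5,0,0],
])

```text
time_s: 9.97
ee_pos: [600.0, 12.1, 149.3]
tcp_rot: [-3.141, -0.031, 0.002]
force: [-0.6, 0.1, -1.5]
finger_gap: 54.2
```

Call:
apply_moves([
  [4,0,0,0,0],
  [4,0,0,0,0],
  [4,0,0,0,0],
  [4,0,0,0,0],
  [4,0,0,0,0],
  [4,0,0,0,0],
  [4,0,0,0,0],
])

```text
time_s: 10.55
ee_pos: [600.8, 9.7, 149.7]
tcp_rot: [3.141, 0.026, -0.0]
force: [0.2, 0.2, -1.3]
finger_gap: 53.8
```

```bash
python3 - <<'E'
from blobs import *
s,o=snap("wrist","w7.png"); print(o["time_s"],o["ee_pos"],o["tcp_rot"],o["force"],o["finger_gap"])
for b in blobs(s,78,1500,90000,smax=30,vmin=150): print(*b)
E
```

```text
10.55 [600.7648621    9.66633889 149.65729998] [ 3.14144656e+00  2.64371504e-02 -6.84256160e-05] [ 0.17894281  0.15095002 -1.26880009] 53.83078074421305
[128. 149.] [627.2 102. ] [182.1 276.7] 98.3
```

View pics/w7.png

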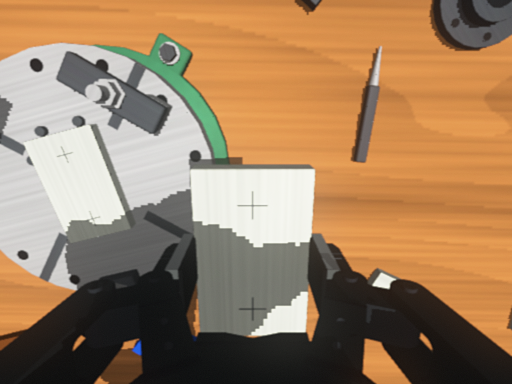

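```bash
cat > pile.py <<'E'
from blobs import *
def pile(s,zt,c=(596,148),R=70,tol=4.5,f=None):
    w=cloud(s); m=((abs(w[...,2]-zt)<tol)&(np.hypot(w[...,0]-c[0],w[...,1]-c[1])<R)).astype(np.uint8)
    m=cv2.morphologyEx(m,cv2.MORPH_CLOSE,np.ones((5,5))); m=cv2.morphologyEx(m,cv2.MORPH_OPEN,np.ones((5,5)))
    cs=cv2.findContours(m,cv2.RETR_EXTERNAL,cv2.CHAIN_APPROX_NONE)[0]
    if not cs: print("none"); return
    k=max(cs,key=cv2.contourArea); P=plane(s,k[:,0],zt)[:,:2].astype(np.float32)
    r=cv2.minAreaRect(P); b=cv2.boxPoints(r); e=max((b[1]-b[0],b[2]-b[1]),key=np.linalg.norm)
    print("pile",zt,np.round(r[0],1),np.round(r[1],1),"yaw",round(np.degrees(np.arctan2(e[1],e[0])),2), "z",np.median(w[...,2][m>0]).round(1))
    if f:
        im=s["image"].copy(); cv2.drawContours(im,[np.round(proj(s,np.c_[b,np.full(4,zt)])).astype(int)],-1,(255,0,0),1); cv2.imwrite("pics/"+f,im[:,:,::-1])
    return r
E
python3 - <<'E'
from pile import *
s,o=snap("wrist"); pile(s,78,f="w7b.png")
a=plane(s,[(67,154),(94,218)],78); print(a, a.mean(0),np.degrees(np.arctan2(*(a[0]-a[1])[[1,0]])),np.linalg.norm(a[0]-a[1]))
a=plane(s,[(28,144),(93,124),(131,222),(68,242)],78); print(a.mean(0))
zt=o["ee_pos"][2]+34.4
a=plane(s,[(252,206),(252,309)],zt); print(a, a.mean(0),np.linalg.norm(a[0]-a[1]))
st,_=snap("top"); w=cloud(st); P=w[(w[...,2]>110)&(w[...,2]<140)&(abs(w[...,0]-498)<40)&(abs(w[...,1]-122)<50)];print(len(P),P.mean(0) if len(P) else 0)
E
```

```text
pile 78 [608.  153.2] [96.8 61.8] yaw 15.24 z 79.0
[[631.70232334 158.72310296  78.        ]
 [577.49184481 144.48963526  78.        ]] [604.59708408 151.60636911  78.        ] 14.711484848764671 56.04790438162555
[605.91721967 151.66696372  78.        ]
[[627.62952521  11.45382114 184.05210126]
 [571.70074142  10.49694067 184.05210126]] [599.66513331  10.9753809  184.05210126] 55.93696878126838
12 [510.50229947 136.80085776 130.36647965]
```

Wrist view: the first plate's scribed crosses are at (67,154) and (94,218), 56 mm apart, the same as on the held plate. That puts its centre at about (605,152) with yaw 14.7°. I'll turn to match and take a more central view from behind.

Call:
apply_moves([
  [4,0,0,0,-6.8],
  [4,0,0,0,-6.9],
  [4,-0.4,-0.8,0,0],
  [4,-0.9,-1.8,0,0],
  [4,-1.35,-2.6,0,0],
  [4,-1.45,-2.8,0,0],
  [4,-1.35,-2.6,0,0],
  [4,-0.95,-1.8,0,0],
  [4,-0.6,-1.2,0,0],
  [4,0,0,0,0],
])

```text
time_s: 11.53
ee_pos: [496.4, 125.8, 149.6]
tcp_rot: [-3.115, -0.402, 0.001]
force: [0.2, -0.0, -2.3]
finger_gap: 53.8
```

Call:
apply_moves([
  [4,0,0,0,0],
  [4,0,0,0,0],
  [4,0,0,0,0],
  [4,0,0,0,0],
  [4,0,0,0,0],
  [4,0,0,0,0],
  [4,0,0,0,0],
  [4,0,0,0,0],
])

```text
time_s: 12.2
ee_pos: [498.6, 123.8, 149.6]
tcp_rot: [3.116, 0.401, -0.0]
force: [0.3, -0.1, -1.1]
finger_gap: 54.4
```

```bash
python3 - <<'E'
from pile import *
s,o=snap("wrist","w8.png"); e=o["ee_pos"];print(o["time_s"],e,o["tcp_rot"],o["force"],o["finger_gap"])
print("tool yaw",np.degrees(np.arctan2(*Rt.from_rotvec(o["tcp_rot"]).as_matrix()[[1,0],0])))
pile(s,78,c=(605,152),f="w8b.png")
E
```

```text
12.2 [498.58651332 123.76204629 149.57938073] [ 3.11582047e+00  4.01407598e-01 -3.34137959e-04] [ 0.26989917 -0.13365935 -1.09110974] 54.392891888840786
tool yaw 14.68183211532248
pile 78 [597.4 153.7] [76.3 62.3] yaw 15.28 z 78.8
```

View pics/w8b.png

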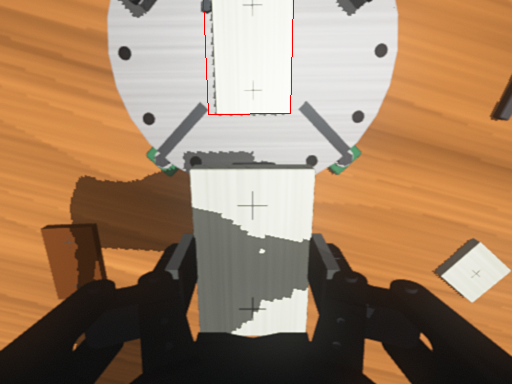

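The first plate's crosses are at (252,5) and (252,90), in line with the held plate's crosses at (252,206) and (252,308). So yaw and sideways position already match.

```bash
python3 - <<'E'
from pile import *
s,o=snap("wrist"); e=np.array(o["ee_pos"]); Rw=Rt.from_rotvec(o["tcp_rot"]).as_matrix()
g=cv2.cvtColor(s["image"],cv2.COLOR_RGB2GRAY).astype(float)
def cross(u,v,h=9):
    v0=max(0,v-h); p=g[v0:v+h+1,u-h:u+h+1]; k=lambda a:(a<np.median(a)-1)*(np.median(a)-a)
    a,b=k(p.mean(0)),k(p.mean(1)); a=np.where(a>a.max()*.4,a,0);b=np.where(b>b.max()*.4,b,0)
    return (u-h+(a*np.arange(len(a))).sum()/a.sum(), v0+(b*np.arange(len(b))).sum()/b.sum())
for cs,z in(([(252,5),(252,90)],78),([(252,206)],e[2]+34.4),):
    c=[cross(*p,h=5 if p[1]<9 else 9) for p in cs]; W=plane(s,c,z); T=(W-e)@Rw
    print(np.round(c,1),W.round(1),"tool",T.round(1)); 
    if len(W)>1: d=W[0]-W[1]; print("centre",W.mean(0).round(1),"len",np.linalg.norm(d).round(1),"yaw",np.degrees(np.arctan2(d[1],d[0])).round(2),"toolc",T.mean(0).round(1))
E
```

```text
[[252.    4.4]
 [252.6  90. ]] [[632.1 160.2  78. ]
 [577.7 145.5  78. ]] tool [[138.3  -1.3  71.6]
 [ 82.   -0.8  71.6]]
centre [604.9 152.8  78. ] len 56.3 yaw 15.18 toolc [110.2  -1.1  71.6]
[[252.3 205.3]] [[524.9 131.7 184. ]] tool [[ 27.5  -1.  -34.4]]
```

Call:
apply_moves([
  [4,0.6,0,0,0],
  [4,1.4,0,0,0],
  [4,2,0,0,0],
  [4,2.2,0,0,0],
  [4,2.1,0,0,0],
  [4,1.5,0,0,0],
  [4,0.9,0,0,0],
  [4,0.35,0,0,0],
  [4,0,0,0.5,0],
  [4,0,0,1.2,0],
])

```text
time_s: 13.13
ee_pos: [606.3, 152.3, 133.9]
tcp_rot: [-3.116, -0.402, -0.004]
force: [0.3, -0.4, -0.8]
finger_gap: 54.2
```

Call:
apply_moves([
  [4,0,0,1.6,0],
  [4,0,0,1.6,0],
  [4,0,0,1.4,0],
  [4,0,0,1.0,0],
  [4,0,0,0.6,0],
  [4,0,0,0.4,0],
  [4,0,0,0,0],
  [4,0,0,0,0],
  [4,0,0,0,0],
  [4,0,0,0,0],
])

```text
time_s: 13.97
ee_pos: [606.3, 152.2, 67.8]
tcp_rot: [-3.116, -0.402, -0.003]
force: [0.1, 0.2, -0.8]
finger_gap: 54.6
```

Call:
apply_moves([
  [4,0,0,0,0],
  [4,0,0,0,0],
  [4,0,0,0,0],
])

```text
time_s: 14.22
ee_pos: [605.6, 152.1, 67.1]
tcp_rot: [-3.116, -0.402, -0.001]
force: [0.2, -0.1, -1.9]
finger_gap: 54.3
```

Call:
apply_moves([
  [4,0,0,0.3,0],
  [4,0,0,0.3,0],
  [4,0,0,0.25,0],
  [4,0,0,0.1,0],
  [4,0,0,0,0],
  [4,0,0,0,0],
  [4,0,0,0,0],
])

```text
time_s: 14.8
ee_pos: [605.4, 152.0, 57.1]
tcp_rot: [-3.116, -0.402, 0.0]
force: [-0.3, 0.7, -2.6]
finger_gap: 54.4
```

Call:
apply_moves([
  [4,0,0,0.05,0],
  [4,0,0,0.05,0],
  [4,0,0,0,0],
  [4,0,0,0,0],
])

```text
time_s: 15.13
ee_pos: [605.5, 152.1, 56.3]
tcp_rot: [-3.116, -0.402, -0.001]
force: [1.5, 0.1, -1.2]
finger_gap: 54.5
```

```bash
python3 - <<'E'
from pile import *
s,o=snap("wrist"); print(o["ee_pos"],o["force"],o["finger_gap"])
w=cloud(s); print(w[200:260:20,235:270:15,2].round(1))
E
```

```text
[605.53044423 152.05761347  56.29343166] [ 1.51519552  0.1170524  -1.2381122 ] 54.462531676560815
[[91.3 90.9 91.3]
 [90.9 90.3 90.1]
 [90.8 89.8 90.5]]
```

Call:
apply_moves([
  [4,0,0,0.05,0],
  [4,0,0,0.03,0],
  [4,0,0,0,0],
  [4,0,0,0,0],
  [4,0,0,0,0],
  [4,0,0,0,0],
])

```text
time_s: 15.68
ee_pos: [605.6, 152.1, 56.3]
tcp_rot: [-3.116, -0.402, -0.001]
force: [-2.8, -1.5, 4.8]
finger_gap: 54.2
```

Contact shows as about 5 N upward. Releasing.

Call:
apply_moves([
  [5.8,0,0,0,0],
  [6.2,0,0,0,0],
  [6.8,0,0,0,0],
  [6.8,0,0,0,0],
  [6.8,0,0,-0.5,0],
  [6.8,0,0,-1.0,0],
  [6.8,0,0,-2,0],
  [6.8,0,0,-2.5,0],
  [6.8,0,0,-2.5,0],
  [6.8,0,0,-1,0],
])

```text
time_s: 16.52
ee_pos: [608.0, 152.6, 155.6]
tcp_rot: [-3.115, -0.402, -0.011]
force: [0.5, -0.0, 0.7]
finger_gap: 67.6
```

Call:
apply_moves([
  [8.54,-0.6,0,0,0],
  [8.54,-1.4,0,0,0],
  [8.54,-2,0,0,0],
  [8.54,-2.2,0,0,0],
  [8.54,-2,0,0,0],
  [8.54,-1.4,0,0,0],
  [8.54,-0.4,0,0,0],
  [8.54,0,0,0,0],
  [8.54,0,0,0,0],
  [8.54,0,0,0,0],
])

```text
time_s: 17.35
ee_pos: [509.4, 126.8, 150.2]
tcp_rot: [-3.116, -0.402, -0.001]
force: [0.7, -1.0, -0.7]
finger_gap: 85.2
```

Call:
apply_moves([
  [8.54,0,0,0,0],
  [8.54,0,0,0,0],
  [8.54,0,0,0,0],
  [8.54,0,0,0,0],
  [8.54,0,0,0,0],
])

```text
time_s: 17.77
ee_pos: [508.8, 126.7, 150.3]
tcp_rot: [-3.116, -0.402, 0.0]
force: [0.4, 0.7, 0.5]
finger_gap: 85.7
```

```bash
python3 - <<'E'
from pile import *
s,o=snap("wrist","w9.png"); print(o["time_s"],o["ee_pos"],o["force"],o["finger_gap"])
pile(s,90,c=(605,152)); pile(s,78,c=(605,152),tol=4)
u,v=proj(s,[600,150,85])[0].astype(int); print(u,v)
t,_=snap("scene"); a,b=proj(t,[590,145,85])[0].astype(int)
c=t["image"][b-60:b+60,a-60:a+60]
A=cv2.resize(c,(500,500),interpolation=cv2.INTER_CUBIC)
x0=max(0,min(512-250,u-125)); B=cv2.resize(s["image"][:200,x0:x0+250],(300,240))
C=np.zeros((500,800,3),np.uint8); C[:,:500]=A; C[:240,500:]=B; cv2.imwrite("pics/p9.png",C[:,:,::-1]); print("x0",x0)
E
```

```text
17.7667 [508.80954265 126.68531256 150.28302528] [0.41447942 0.69692311 0.5264241 ] 85.68330105604291
pile 90 [601.8 152. ] [82.9 56. ] yaw 14.87 z 90.8
none
254 71
x0 129
```

View pics/p9.png

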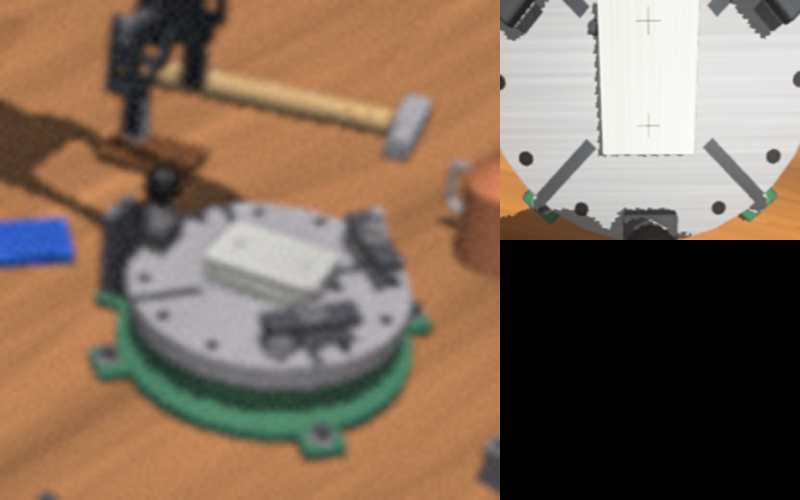

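The view shows the second plate lying flush on the first. I'll check that with its crosses and measure the other plate, knob and turntable rim while here.

```bash
cat > cross.py <<'E'
from pile import *
def cross(s,u,v,h=8):
    g=cv2.cvtColor(s["image"],cv2.COLOR_RGB2GRAY).astype(float)
    v0=max(0,v-h); p=g[v0:v+h+1,u-h:u+h+1]; k=lambda a:np.clip(np.median(a)-1-a,0,None)
    a,b=k(p.mean(0)),k(p.mean(1)); a=np.where(a>a.max()*.4,a,0);b=np.where(b>b.max()*.4,b,0)
    return (u-h+(a*np.arange(len(a))).sum()/a.sum(), v0+(b*np.arange(len(b))).sum()/b.sum())
def crosses(s,o,cs,z):
    e=np.array(o["ee_pos"]); Rw=Rt.from_rotvec(o["tcp_rot"]).as_matrix()
    c=[cross(s,*p) for p in cs]; W=plane(s,c,z); d=W[0]-W[-1]
    print(np.round(c,1).tolist(),"centre",W.mean(0).round(1),"len",np.linalg.norm(d).round(1),"yaw",np.degrees(np.arctan2(d[1],d[0])).round(2),"toolc",((W-e)@Rw).mean(0).round(1),"toolyaw",np.degrees(np.arctan2(Rw[1,0],Rw[0,0])).round(2))
E
python3 - <<'E'
from cross import *
s,o=snap("wrist"); crosses(s,o,[(252,17),(252,104)],90)
w=cloud(s); m=(w[...,2]>122)&(w[...,2]<140)&(np.hypot(w[...,0]-511,w[...,1]-128)<30); P=w[m]; print(len(P),P.mean(0).round(1) if len(P) else "", (P.min(0).round(1),P.max(0).round(1)) if len(P) else "")
E
```

```text
[[252.3, 16.5], [252.4, 104.0]] centre [605.2 153.1  90. ] len 56.1 yaw 14.83 toolc [100.   -1.   60.3] toolyaw 14.71
1435 [513.3 127.4 129.7] (array([496.5, 111.9, 122. ]), array([526.4, 141.8, 132.9]))
```

Second plate's centre is (605.2,153.1) at yaw 14.8°, against (604.9,152.8) at 15.2° for the first, so it is flush. The knob centre is near (511.4,127). Fetching the other plate.

Call:
apply_moves([
  [8.54,0,0,0,5.4],
  [8.54,0,0,0,5.3],
  [8.54,-0.2,0.8,0,0],
  [8.54,-0.4,1.8,0,0],
  [8.54,-0.6,3,0,0],
  [8.54,-0.6,3,0,0],
  [8.54,-0.6,3,0,0],
  [8.54,-0.6,3,0,0],
  [8.54,-0.6,3,0,0],
  [8.54,-0.6,3,0,0],
])

```text
time_s: 18.75
ee_pos: [480.5, -83.6, 150.6]
tcp_rot: [3.139, 0.115, 0.001]
force: [-0.1, 0.2, -0.4]
finger_gap: 85.7
```

Call:
apply_moves([
  [8.54,-0.6,3,0,0],
  [8.54,-0.6,3,0,0],
  [8.54,-0.6,3,0,0],
  [8.54,-0.6,3,0,0],
  [8.54,-0.6,3,0,0],
  [8.54,-0.6,3,0,0],
  [8.54,-0.6,3,0,0],
  [8.54,-0.4,2.6,0,0],
  [8.54,0,1.4,0,0],
  [8.54,0,0.6,0,0],
])

```text
time_s: 19.58
ee_pos: [452.8, -342.6, 150.4]
tcp_rot: [3.139, 0.109, 0.0]
force: [-0.4, -0.6, -0.2]
finger_gap: 85.2
```

Call:
apply_moves([
  [7.0,0,0,1,0],
  [7.0,0,0,2,0],
  [7.0,0,0,2.5,0],
  [7.0,0,0,2.5,0],
  [7.0,0,0,2,0],
  [7.0,0,0,1,0],
  [7.0,0,0,0,0],
  [7.0,0,0,0,0],
  [7.0,0,0,0,0],
  [7.0,0,0,0,0],
])

```text
time_s: 20.42
ee_pos: [454.5, -341.1, 42.2]
tcp_rot: [3.138, 0.111, 0.004]
force: [0.2, -0.6, -0.3]
finger_gap: 70.0
```

Call:
apply_moves([
  [7.0,0,0,0,0],
  [7.0,0,0,0,0],
  [7.0,0,0,0,0],
  [7.0,0,0,0,0],
])

```text
time_s: 20.75
ee_pos: [453.3, -340.6, 40.8]
tcp_rot: [3.139, 0.11, 0.001]
force: [0.5, -0.2, 0.4]
finger_gap: 69.9
```

```bash
python3 - <<'E'
from cross import *
s,o=snap("wrist","w10.png"); print(o["time_s"],o["ee_pos"],o["tcp_rot"],o["finger_gap"])
for b in blobs(s,12,3000,90000,vmin=100): print(*b)
e=np.array(o["ee_pos"]); c,sn=np.cos(np.radians(4)),np.sin(np.radians(4))
q=proj(s,[[453.2+28*c,-340.4+28*sn,12],[453.2-28*c,-340.4-28*sn,12]]).round().astype(int); print(q)
crosses(s,o,[tuple(p) for p in q],12)
E
```

```text
20.75 [ 453.34174143 -340.62864986   40.84754806] [3.13918499e+00 1.09679489e-01 8.98833834e-04] 69.87381709179357
[254. 207.] [ 453.7 -340.7] [89.8 56.2] 4.0
[[254 173]
 [253 250]]
[[254.4, 173.0], [253.6, 250.0]] centre [ 453.2 -340.7   12. ] len 56.4 yaw 3.57 toolc [-0.2  0.1 28.8] toolyaw 4.0
```

Call:
apply_moves([
  [7.0,0,0,0.7,0],
  [7.0,0,0,1.2,0],
  [7.0,0,0,1.4,0],
  [7.0,0,0,1.1,0],
  [7.0,0,0,0.8,0],
  [7.0,0,0,0.5,0],
  [7.0,0,0,0.3,0],
  [7.0,0,0,0.2,0],
  [7.0,0,0,0,0],
  [7.0,0,0,0,0],
])

```text
time_s: 21.63
ee_pos: [453.5, -340.7, -21.3]
tcp_rot: [3.139, 0.11, 0.001]
force: [-0.3, -0.2, -0.5]
finger_gap: 70.4
```

Call:
apply_moves([
  [7.0,0,0,0,0],
  [7.0,0,0,0,0],
  [4,0,0,0,0],
  [4,0,0,0,0],
  [4,0,0,0,0],
  [4,0,0,0,0],
  [4,0,0,0,0],
  [4,0,0,0,0],
  [4,0,0,0,0],
])

```text
time_s: 22.38
ee_pos: [453.9, -341.1, -20.5]
tcp_rot: [3.138, 0.11, 0.002]
force: [-0.1, -0.6, 5.2]
finger_gap: 54.2
```

Call:
apply_moves([
  [4,0,0,-0.3,0],
  [4,0,0,-0.7,0],
  [4,0,0,-1,0],
  [4,0,0,-1,0],
  [4,0,0,-0.5,0],
  [4,0,0,0,0],
  [4,0,0,0,0],
  [4,0,0,0,0],
  [4,0,0,0,0],
])

```text
time_s: 23.13
ee_pos: [452.7, -340.0, 12.9]
tcp_rot: [-3.139, -0.11, 0.001]
force: [0.3, -0.3, -0.9]
finger_gap: 53.8
```

```bash
python3 - <<'E'
from cross import *
s,o=snap("wrist","w11.png"); print(o["time_s"],o["ee_pos"],o["tcp_rot"],o["finger_gap"],o["force"])
w=cloud(s); z=w[195:310:19,235:275:8,2].ravel(); z=z[z<100]; zt=np.median(z); print("top-tcp",zt-o["ee_pos"][2], z.std())
print(w[190:320:30,215:290:18,2].round(1))
cv2.imwrite("pics/w11.png",s["image"][:,:,::-1])
crosses(s,o,[(252,206),(252,309)],zt)
E
```

```text
23.1333 [ 452.70982151 -339.98651039   12.86581664] [-3.13895265e+00 -1.09806491e-01  1.22969513e-03] 53.819602269530236 [ 0.2723396  -0.29707955 -0.94955722]
top-tcp 33.5985261683293 0.5709600587112914
[[45.7 45.2 45.5 46.2 46.7]
 [46.4 45.4 47.  45.8 45.5]
 [46.2 45.8 45.6 46.2 46.2]
 [46.1 45.6 46.7 46.3 45.8]
 [46.2 45.6 45.7 45.7 46.7]]
[[252.3, 203.0], [252.1, 306.3]] centre [ 452.7 -338.9   46.5] len 56.2 yaw 3.92 toolc [  0.1  -1.1 -33.6] toolyaw 4.01
```

Call:
apply_moves([
  [4,0,0,-1,0],
  [4,0,0,-2,0],
  [4,0,0,-2.5,0],
  [4,0,0,-2.5,0],
  [4,0,0,-2.5,0],
  [4,0.1,-0.5,-2,0],
  [4,0.3,-1.2,-1.2,0],
  [4,0.4,-2,0,0],
  [4,0.5,-2.8,0,0],
  [4,0.5,-2.8,0,0],
])

```text
time_s: 24.02
ee_pos: [464.4, -245.0, 150.6]
tcp_rot: [-3.139, -0.108, -0.0]
force: [0.5, 0.6, -1.3]
finger_gap: 54.2
```

Call:
apply_moves([
  [4,0.5,-2.8,0,0],
  [4,0.5,-2.8,0,0],
  [4,0.5,-2.8,0,0],
  [4,0.5,-2.8,0,0],
  [4,0.5,-2.8,0,0],
  [4,0.5,-2.8,0,0],
  [4,0.5,-2.8,0,0],
  [4,0.5,-2.8,0,0],
  [4,0.5,-2.8,0,0],
  [4,0.5,-2.8,0,0],
])

```text
time_s: 24.85
ee_pos: [493.9, 38.5, 150.1]
tcp_rot: [-3.139, -0.11, 0.002]
force: [0.3, -0.0, -2.0]
finger_gap: 54.1
```

Call:
apply_moves([
  [4,0.5,-2.8,0,0],
  [4,0.5,-2.8,0,0],
  [4,0,-2,0,0],
  [4,0,-1.0,0,0],
  [4,0,-0.5,0,0],
  [4,0,0,0,-5.4],
  [4,0,0,0,-5.4],
  [4,0,0,0,0],
  [4,0,0,0,0],
  [4,0,0,0,0],
])

```text
time_s: 25.68
ee_pos: [498.3, 127.3, 150.2]
tcp_rot: [3.116, 0.4, -0.001]
force: [0.5, -0.4, -1.4]
finger_gap: 54.3
```

Call:
apply_moves([
  [4,0,0,0,0],
  [4,0,0,0,0],
  [4,0,0,0,0],
  [4,0,0,0,0],
  [4,0,0,0,0],
  [4,0,0,0,0],
])

```text
time_s: 26.18
ee_pos: [498.6, 127.9, 150.4]
tcp_rot: [-3.115, -0.405, 0.0]
force: [-0.0, -0.2, -1.6]
finger_gap: 54.2
```

```bash
python3 - <<'E'
from cross import *
s,o=snap("wrist","w12.png"); e=np.array(o["ee_pos"]); print(o["time_s"],e,o["tcp_rot"],o["finger_gap"],o["force"])
d=28*np.array([np.cos(np.radians(14.8)),np.sin(np.radians(14.8)),0]); c=np.array([605.2,153.1,90])
q=proj(s,[c+d,c-d]).round().astype(int); print(q)
for i in range(1): crosses(s,o,[tuple(p) for p in q if p[1]>3],90)
crosses(s,o,[(252,203),(252,306)],e[2]+33.6); pile(s,90,c=(605,152))
E
```

```text
26.1833 [498.55024295 127.92792211 150.3677791 ] [-3.11542418e+00 -4.04581800e-01  9.85023758e-06] 54.21232172152889 [-0.02900334 -0.24247511 -1.61028281]
[[258   0]
 [258  90]]
[[257.6, 90.3]] centre [577.9 146.1  90. ] len 0.0 yaw 0.0 toolc [81.4  2.7 60.4] toolyaw 14.8
[[252.4, 203.3], [251.6, 306.0]] centre [498.6 129.1 184. ] len 55.8 yaw 14.42 toolc [  0.3  -1.1 -33.6] toolyaw 14.8
pile 90 [597.4 150.9] [72.8 56. ] yaw 14.85 z 90.8
```

Call:
apply_moves([
  [4,0.6,0.1,0,0],
  [4,1.4,0.1,0,0],
  [4,2,0.1,0,0],
  [4,2.2,0.08,0,0],
  [4,2.0,0,0,0],
  [4,1.5,0,0,0],
  [4,0.9,0,0,0],
  [4,0.3,0,0,0],
  [4,0,0,0.5,0],
  [4,0,0,1.0,0],
])

```text
time_s: 27.07
ee_pos: [605.4, 152.2, 136.1]
tcp_rot: [-3.115, -0.405, -0.003]
force: [-0.4, -0.0, -1.5]
finger_gap: 53.8
```

Call:
apply_moves([
  [4,0,0,1.4,0],
  [4,0,0,1.4,0],
  [4,0,0,1.2,0],
  [4,0,0,0.9,0],
  [4,0,0,0.5,0],
  [4,0,0,0.3,0],
  [4,0,0,0,0],
  [4,0,0,0,0],
  [4,0,0,0,0],
  [4,0,0,0,0],
])

```text
time_s: 27.9
ee_pos: [605.7, 152.3, 79.4]
tcp_rot: [-3.115, -0.405, -0.003]
force: [-0.6, 0.8, -2.3]
finger_gap: 54.0
```

Call:
apply_moves([
  [4,0,0,0,0],
  [4,0,0,0,0],
  [4,0,0,0,0],
  [4,0,0,0.3,0],
  [4,0,0,0.2,0],
  [4,0,0,0.15,0],
  [4,0,0,0,0],
  [4,0,0,0,0],
  [4,0,0,0,0],
  [4,0,0,0,0],
])

```text
time_s: 28.73
ee_pos: [605.0, 152.1, 71.9]
tcp_rot: [3.115, 0.405, 0.0]
force: [-0.3, 0.0, -1.7]
finger_gap: 54.0
```

Contact is expected near z = 68.4.

Call:
apply_moves([
  [4,0,0,0.1,0],
  [4,0,0,0.1,0],
  [4,0,0,0.08,0],
  [4,0,0,0,0],
  [4,0,0,0,0],
  [4,0,0,0,0],
  [4,0,0,0,0],
])

```text
time_s: 29.32
ee_pos: [605.0, 152.1, 69.5]
tcp_rot: [3.115, 0.405, 0.0]
force: [-2.1, -0.2, 3.2]
finger_gap: 54.3
```

Call:
apply_moves([
  [4,0,0,0.05,0],
  [4,0,0,0,0],
  [4,0,0,0,0],
  [4,0,0,0,0],
])

```text
time_s: 29.65
ee_pos: [605.0, 152.2, 69.5]
tcp_rot: [3.115, 0.405, 0.001]
force: [-3.5, 0.2, 6.3]
finger_gap: 54.0
```

Call:
apply_moves([
  [5.8,0,0,0,0],
  [6.2,0,0,0,0],
  [6.8,0,0,0,0],
  [6.8,0,0,0,0],
  [6.8,0,0,-0.5,0],
  [6.8,0,0,-1.0,0],
  [6.8,0,0,-2,0],
  [6.8,0,0,-2.5,0],
  [6.8,0,0,-2.5,0],
  [6.8,0,0,-1.5,0],
])

```text
time_s: 30.48
ee_pos: [606.6, 152.5, 172.9]
tcp_rot: [-3.115, -0.405, -0.008]
force: [0.7, -0.3, 0.3]
finger_gap: 68.6
```

Call:
apply_moves([
  [6.8,-0.6,0,0,0],
  [6.8,-1.4,0,0,0],
  [6.8,-2,0,0,0],
  [6.8,-2,0,0,0],
  [6.8,-1.6,0,0,0],
  [6.8,-1,0,0,0],
  [6.8,-0.4,0,0,0],
  [6.8,0,0,0,0],
  [6.8,0,0,0,0],
  [6.8,0,0,0,0],
])

```text
time_s: 31.32
ee_pos: [518.7, 129.3, 168.7]
tcp_rot: [-3.115, -0.405, -0.001]
force: [0.3, -0.2, 0.6]
finger_gap: 68.0
```

Call:
apply_moves([
  [6.8,0,0,0,0],
  [6.8,0,0,0,0],
  [6.8,0,0,0,0],
  [6.8,0,0,0,0],
])

```text
time_s: 31.65
ee_pos: [518.1, 129.2, 168.5]
tcp_rot: [3.115, 0.405, -0.0]
force: [-0.7, 0.8, -0.3]
finger_gap: 68.0
```

```bash
python3 - <<'E'
from cross import *
s,o=snap("wrist","w13.png"); e=np.array(o["ee_pos"]); Rw=Rt.from_rotvec(o["tcp_rot"]).as_matrix(); print(o["time_s"],e,o["tcp_rot"],o["finger_gap"],o["force"])
d=28*np.array([np.cos(np.radians(14.8)),np.sin(np.radians(14.8)),0]); c=np.array([605.2,153.1,102])
q=proj(s,[c+d,c-d]).round().astype(int); print(q)
crosses(s,o,[tuple(p) for p in q if p[1]>3],102); pile(s,102,c=(605,152))
w=cloud(s); m=(w[...,2]>124)&(w[...,2]<140)&(np.hypot(w[...,0]-511,w[...,1]-128)<28); P=w[m]
print(len(P),P.min(0).round(1),P.max(0).round(1)); r=((P-e)@Rw); print("tool",r.min(0).round(1),r.max(0).round(1))
k=np.uint8(m); cn=max(cv2.findContours(k,0,1)[0],key=cv2.contourArea); print(cv2.minEnclosingCircle(plane(s,cn[:,0],125)[:,:2].astype(np.float32)))
b=proj(s,[511.4,127,125])[0]; print(b)
E
```

```text
31.65 [518.13656272 129.16972905 168.4703471 ] [ 3.11539034e+00  4.04811121e-01 -2.10434286e-04] 68.04604166114387 [-0.72588077  0.82941721 -0.33973158]
[[253  35]
 [253 117]]
[[252.3, 34.6], [252.3, 117.6]] centre [605.1 153.3 102. ] len 56.2 yaw 14.8 toolc [90.3 -1.1 66.5] toolyaw 14.81
pile 102 [605.  153.1] [89.3 56. ] yaw 14.83 z 102.9
1160 [496.7 112.2 124. ] [526.4 141.7 132.9]
tool [-22.3 -13.9  35.6] [ 8.  15.2 44.4]
((511.310791015625, 126.75199890136719), 15.190546035766602)
[254.17357946 215.0194169 ]
```

View pics/w13.png

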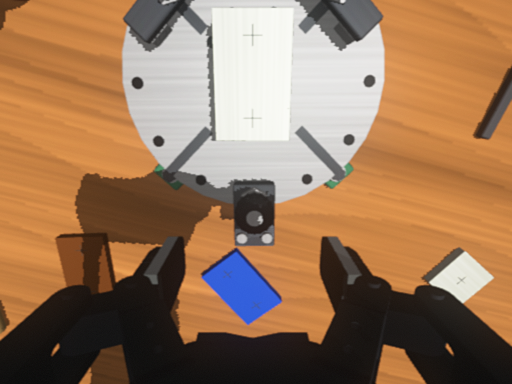

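The pile is square: top plate at (605.1,153.3), yaw 14.8°, top at about 102 mm. The knob is at pixel (254,215), which in tool axes is 7 mm back and about 1.6 mm in +y from the jaw centre. Going down on it.

Call:
apply_moves([
  [6.8,-0.4,0.1,0,0],
  [6.8,-0.3,0.06,0.5,0],
  [6.8,0,0,1.2,0],
  [6.8,0,0,1.6,0],
  [6.8,0,0,1.6,0],
  [6.8,0,0,1.4,0],
  [6.8,0,0,1,0],
  [6.8,0,0,0.7,0],
  [6.8,0,0,0.4,0],
  [6.8,0,0,0,0],
])

```text
time_s: 32.53
ee_pos: [510.8, 125.6, 83.5]
tcp_rot: [3.115, 0.405, -0.003]
force: [-0.6, 0.3, -0.8]
finger_gap: 68.1
```

Call:
apply_moves([
  [6.8,0,0,0,0],
  [6.8,0,0,0,0],
  [6.8,0,0,0,0],
  [6.8,0,0,0,0],
  [6.8,0,0,0,0],
  [6.8,0,0,0,0],
  [6.8,0,0,0,0],
  [6.8,0,0,0,0],
])

```text
time_s: 33.2
ee_pos: [511.6, 125.8, 84.7]
tcp_rot: [-3.115, -0.405, -0.0]
force: [0.4, 0.4, -0.5]
finger_gap: 68.3
```

```bash
python3 - <<'E'
from cross import *
s,o=snap("wrist","w14.png"); e=np.array(o["ee_pos"]); Rw=Rt.from_rotvec(o["tcp_rot"]).as_matrix(); print(e,o["tcp_rot"],o["finger_gap"],o["force"])
w=cloud(s); r=(w-e)@Rw
m=(w[...,2]>112)&(w[...,2]<134)&(np.hypot(w[...,0]-511,w[...,1]-128)<22); P=r[m]; print(len(P),P.min(0).round(1),P.max(0).round(1))
for sg in(1,-1):
    f=(abs(r[...,0])<14)&(r[...,1]*sg>28)&(r[...,1]*sg<60)&(r[...,2]<-15)&(r[...,2]>-60); Q=r[f]; print(sg,len(Q),"inner",np.sort(abs(Q[:,1]))[:3].round(1),"lowest",np.sort(Q[:,2])[-4:].round(1),"x",Q[:,0].min().round(1),Q[:,0].max().round(1))
E
```

```text
[511.55291812 125.78699934  84.65422911] [-3.11537414e+00 -4.04898372e-01 -2.21395164e-04] 68.31137476030796 [ 0.44136104  0.44023587 -0.4509156 ]
3315 [-12.7 -15.9 -48.4] [ 15.5  13.7 -28.6]
1 1566 inner [32.6 32.6 32.7] lowest [-29.1 -28.7 -28.7 -28.3] x -10.7 12.6
-1 1553 inner [34.4 34.4 34.4] lowest [-29.2 -29.1 -28.7 -28.7] x -11.1 12.5
```

The knob (y centre −1.1) sits midway between the fingers (−0.9). Closing.

Call:
apply_moves([
  [1.5,0,0,0,0],
  [1.5,0,0,0,0],
  [1.5,0,0,0,0],
  [1.5,0,0,0,0],
  [1.5,0,0,0,0],
  [1.5,0,0,0,0],
  [1.5,0,0,0,0],
  [1.5,0,0,0,0],
  [1.5,0,0,0,0],
  [1.5,0,0,0,0],
])

```text
time_s: 34.08
ee_pos: [511.5, 126.0, 84.9]
tcp_rot: [-3.115, -0.405, 0.0]
force: [-2.9, 0.3, 6.3]
finger_gap: 26.2
```

Call:
apply_moves([
  [1.5,0,0,-0.2,0],
  [1.5,0,0,-0.2,0],
  [1.5,0,0,-0.2,0],
  [1.5,0,0,0,0],
  [1.5,0,0,0,0],
  [1.5,0,0,0,0],
])

```text
time_s: 34.58
ee_pos: [511.4, 126.0, 89.9]
tcp_rot: [-3.115, -0.405, 0.0]
force: [3.5, 3.7, -9.4]
finger_gap: 26.6
```

Call:
apply_moves([
  [1.5,0,0,-0.2,0],
  [1.5,0,0,-0.2,0],
  [1.5,0,0,-0.2,0],
  [1.5,0,0,-0.1,0],
  [1.5,0,0,0,0],
  [1.5,0,0,0,0],
  [1.5,0,0,0,0],
  [1.5,0,0,0,0],
])

```text
time_s: 35.25
ee_pos: [511.3, 125.9, 96.4]
tcp_rot: [-3.115, -0.405, 0.0]
force: [3.9, 5.0, -12.4]
finger_gap: 26.5
```

```bash
cat > kn.py <<'E'
from cross import *
for n in("wrist","scene"):
    s,o=snap(n); w=cloud(s)
    m=(np.hypot(w[...,0]-511.5,w[...,1]-127)<9)&(w[...,2]>110)&(w[...,2]<165); z=np.sort(w[m][:,2])
    print(n,len(z),np.percentile(z,[50,75,90]).round(1) if len(z) else "")
print(o["time_s"],o["ee_pos"],o["force"],o["ft_torque"],o["finger_gap"])
E
python3 kn.py
```

```text
wrist 1118 [142.5 142.8 143.2]
scene 5 [140.9 141.1 150.8]
35.3 [511.3447538  125.96877881  96.438319  ] [  5.12007812   3.33672109 -12.42111055] [ 0.71067088 -0.75995459 -0.01425195] 26.43337220357506
```

The knob has risen 11.5 mm and the pull is 12.4 N, which matches the spring. Going on to the stop.

Call:
apply_moves([
  [1.5,0,0,-0.1,0],
  [1.5,0,0,-0.1,0],
  [1.5,0,0,-0.1,0],
  [1.5,0,0,0,0],
  [1.5,0,0,0,0],
  [1.5,0,0,0,0],
  [1.5,0,0,0,0],
])

```text
time_s: 35.93
ee_pos: [511.3, 125.9, 99.1]
tcp_rot: [-3.115, -0.405, 0.001]
force: [6.1, 4.5, -13.8]
finger_gap: 26.2
```

```bash
python3 kn.py
```

```text
wrist 1109 [145.  145.4 145.8]
scene 11 [143.  145.4 151.2]
35.9833 [511.34848437 125.94462311  99.03413544] [  5.16712818   4.18723747 -15.21010037] [ 0.71289371 -0.92433017 -0.0154111 ] 26.486268809558542
```

Call:
apply_moves([
  [1.5,0,0,-0.05,0],
  [1.5,0,0,-0.05,0],
  [1.5,0,0,0,0],
  [1.5,0,0,0,0],
  [1.5,0,0,0,0],
  [1.5,0,0,0,0],
  [1.5,0,0,0,0],
])

```text
time_s: 36.62
ee_pos: [511.3, 126.0, 99.1]
tcp_rot: [-3.115, -0.405, 0.001]
force: [8.2, 5.9, -20.2]
finger_gap: 26.5
```

```bash
python3 kn.py; python3 - <<'E'
from cross import *
s,o=snap("wrist","w15.png"); pile(s,102,c=(605,153))
t,_=snap("top"); pile(t,102,c=(605,153),tol=5)
d=28*np.array([np.cos(np.radians(14.8)),np.sin(np.radians(14.8)),0]); c=np.array([605.2,153.1,102])
q=proj(s,[c+d,c-d]).round().astype(int); print(q)
if q.min()>3: crosses(s,o,[tuple(p) for p in q],102)
for b in blobs(t,12,80,800): print(*b)
E
```

```text
wrist 1104 [145.1 145.4 145.8]
scene 10 [141.8 144.1 148.5]
36.6667 [511.29318182 125.92308195  99.09029513] [  8.62394766   5.26155766 -19.2182338 ] [ 0.81308851 -1.32730159 -0.01197392] 26.405642678025846
pile 102 [594.1 150.3] [66.4 56. ] yaw 14.83 z 102.9
pile 102 [621.3 158. ] [51.5 54.4] yaw -87.6 z 102.5
[[250 -15]
 [250 109]]
[444. 340.] [  79.5 -695.1] [ 10.4 317.5] 159.0
[291. 229.] [ 450.6 -150.6] [54.7 53.1] 64.9
[109. 216.] [482.2 505.2] [21.7 83.2] 112.3
[359. 172.] [ 660.8 -393.3] [ 29.4 147.9] 180.0
[468. 150.] [ 757.6 -798. ] [50.  30.3] 83.2
[388. 138.] [ 792.9 -503.6] [54.7 31.4] 81.0
[251. 133.] [799.4   2.9] [87.1 16.2] 51.2
[133.   4.] [1288.8  466.5] [842.5  13.7] 89.9
```

The plunger is at its stop: the force rose to 20 N with no further travel. The pile and the bystanders measured have not moved. Handing in.

```bash
python3 -c "
from workcell import order; print(order.close_job())"
```

```text
the job is handed in; nothing more can be done
None
```

The job is handed in. Both loose plates are stacked on the first one, and the arm is still holding the plunger knob up at its stop. It took about 37 s of the 64 s; no verdict was reported.

**Pile (measured before gripping the knob):**

| Plate | Centre (mm) | Yaw (°) |
|---|---|---|
| First | (604.9, 152.8) | 15.2 |
| Second | (605.2, 153.1) | 14.8 |
| Top | (605.1, 153.3) | 14.8 |

- The pile's top is about 102 mm above the bench, as it should be. I let both plates go and backed the fingers off before touching the knob.
- With the knob held, the gripper cuts off part of the pile in both views, so I could not measure its centre again. The visible part in the wrist view showed the same 56 mm width and 14.8° yaw, so I saw no sign of the table turning. I did not measure the turntable's angle directly.

**Plunger:** the knob rose about 14 mm by both the tool reading and the wrist camera. A further 1 mm of commanded pull raised the force from 15 to 20 N with no more travel, so it is against its stop. There is also about 10 N of sideways force on the knob.

**First grasp missed:** the fingers closed above the first plate without moving it. The wrist and scene cameras showed the finger tips 23 to 28 mm behind the reported TCP, so I used those measured heights from then on.

**Other items:** the offcut and spanner measured the same at the start and end, and the hammer head nearly so. I did not measure the flange, punch, square or oil can again at the end.

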